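Set the stock tags of the breaker bins

TASK

Before each stock bin stands a hinged white tag: push tags over with a fingertip until only the bins that are packed full of breakers have the face with the round disc turned up (tag leaning back towards its bin), and the bins that are empty or down to a single breaker have the face with the two bars turned up (tag leaning towards the robot). Only touch the tags: do not pinch or lift anything, leave the tag stands where they stand, and do not disturb the things lying around.

Things in the scene. Friction and masses are not known exactly. Their poses are not given: they have to be found in the camera images.
- stand_1: loose tag stand: steel base 84 (x) x 66 (y) x 12 mm, about 0.6 kg, two posts (inner faces 52 mm apart, tops 48.5 mm above the underside) carrying a hinged white tag. Origin: centre of the underside; x points away from the robot, to its own bin, whose centre is about 165 mm away along x (bins are 95 mm apart). Hinge along y, 36 mm above the origin
- tag_1 (a joint): lean of stand_1's tag, rad: 0 upright, +0.65 leaning back to the bin (disc face up), -0.65 leaning towards the robot (two-bar face up). Tag 44 mm wide, 4 thick, reaching 62 mm from the hinge, 25 g; swings almost freely and, once pushed past upright, drops to a stop at +-0.65 (tip then 38 mm beside and 49 mm above the hinge)
- stand_2: loose tag stand: steel base 84 (x) x 66 (y) x 12 mm, about 0.6 kg, two posts (inner faces 52 mm apart, tops 48.5 mm above the underside) carrying a hinged white tag. Origin: centre of the underside; x points away from the robot, to its own bin, whose centre is about 165 mm away along x (bins are 95 mm apart). Hinge along y, 36 mm above the origin
- tag_2 (a joint): lean of stand_2's tag, rad: 0 upright, +0.65 leaning back to the bin (disc face up), -0.65 leaning towards the robot (two-bar face up). Tag 44 mm wide, 4 thick, reaching 62 mm from the hinge, 25 g; swings almost freely and, once pushed past upright, drops to a stop at +-0.65 (tip then 38 mm beside and 49 mm above the hinge)
- stand_3: loose tag stand: steel base 84 (x) x 66 (y) x 12 mm, about 0.6 kg, two posts (inner faces 52 mm apart, tops 48.5 mm above the underside) carrying a hinged white tag. Origin: centre of the underside; x points away from the robot, to its own bin, whose centre is about 165 mm away along x (bins are 95 mm apart). Hinge along y, 36 mm above the origin
- tag_3 (a joint): lean of stand_3's tag, rad: 0 upright, +0.65 leaning back to the bin (disc face up), -0.65 leaning towards the robot (two-bar face up). Tag 44 mm wide, 4 thick, reaching 62 mm from the hinge, 25 g; swings almost freely and, once pushed past upright, drops to a stop at +-0.65 (tip then 38 mm beside and 49 mm above the hinge)
- stand_4: loose tag stand: steel base 84 (x) x 66 (y) x 12 mm, about 0.6 kg, two posts (inner faces 52 mm apart, tops 48.5 mm above the underside) carrying a hinged white tag. Origin: centre of the underside; x points away from the robot, to its own bin, whose centre is about 165 mm away along x (bins are 95 mm apart). Hinge along y, 36 mm above the origin
- tag_4 (a joint): lean of stand_4's tag, rad: 0 upright, +0.65 leaning back to the bin (disc face up), -0.65 leaning towards the robot (two-bar face up). Tag 44 mm wide, 4 thick, reaching 62 mm from the hinge, 25 g; swings almost freely and, once pushed past upright, drops to a stop at +-0.65 (tip then 38 mm beside and 49 mm above the hinge)
- bin_a: grey open stock bin, 100 (x) x 88 (y) x 45 mm, fixed on the board; holds one single breaker (each breaker is 18 mm wide; they stand up to 76 mm above the bin's underside). Origin at the centre of the underside, x away from the robot. The bins' order in the row varies
- bin_b: grey open stock bin, 100 (x) x 88 (y) x 45 mm, fixed on the board; full: four breakers side by side (each breaker is 18 mm wide; they stand up to 76 mm above the bin's underside). Origin at the centre of the underside, x away from the robot. The bins' order in the row varies
- bin_c: grey open stock bin, 100 (x) x 88 (y) x 45 mm, fixed on the board; empty (each breaker is 18 mm wide; they stand up to 76 mm above the bin's underside). Origin at the centre of the underside, x away from the robot. The bins' order in the row varies
- bin_d: grey open stock bin, 100 (x) x 88 (y) x 45 mm, fixed on the board; full: four breakers side by side (each breaker is 18 mm wide; they stand up to 76 mm above the bin's underside). Origin at the centre of the underside, x away from the robot. The bins' order in the row varies
- board: flat grey board 340 (x) x 400 (y) x 6 mm, fixed on the table; bins in a row on its far half, one tag stand before each. Origin at the centre of the underside
- mains_tester: bystander: thin white mains tester, 12 x 124 x 11 mm, lying on the board in front of the stands. Origin on its underside
- connector_4: bystander: small wire connector with orange levers, 19 x 32 x 10 mm, lying on the board between stands and bins. Origin on its underside
- tape_measure: bystander: tape measure 33 x 81 x 61 mm, on the table at the right. Origin on its underside
- tape_black: bystander: black tape roll, 58 mm across, 26 mm high, on the table at the right. Origin on its underside
- tape_red: bystander: red tape roll, 58 mm across, 26 mm high, on the table at the left. Origin on its underside
Things that resemble listed ones, but are neither listed nor needed, are in the scene too. What is shaped like the stand_2 but blue is not meant.

How it is judged:
By the outcome, as a careful person would: the job done as asked, in the order asked, and still so for the second after the job is handed in, with the robot touching nothing.
It also fails if it takes over 42 s, if anything falls off the work surface, if the arm or the gripper's body presses on something with over 40 N, if the wrist force passes 120 N, or if a joint passes its speed limit or range.

ROBOT

A 6-joint arm with a two-finger parallel gripper is mounted at the origin on a cart in front of the work surface, level with it; the furniture and walls round the work are solid. World frame = base frame: x ahead of the robot, y to its left, z up, the work surface at z = 0. Lengths are in m, angles in rad, forces in N, time in s.
With the tool pointing down it reaches from about 0.275 to 0.825 m from the base axis. Payload 4.9 kg.
Tool frame: the origin (TCP) lies on the centre line of the jaws, within the pads' length; the fingertips stand 17 mm ahead of it and the grasp point (between the pads) lies 2 mm behind it (manip.tip_extent is the distance from the TCP to the fingertips, in m); z points along the fingers, y is the line along which they close (so a half turn about z gives the same grasp; the last joint's range is limited). The gripper opens to 85 mm and grips with 20 to 120 N. Pads are 22 mm wide; open, the fingers measure 114 mm over their backs; the gripper's body (76 mm by 85 mm) begins 54 mm behind the grasp point. The pads swing forward as they close: fully open they stand 13 mm farther back than shut.
Start: joints at [-1.353, 0.326, -0.193, 1.052, 0, 1.437], TCP at [0.19, -0.516, 0.248] pointing down, gripper open.
Joint ranges: [-2.65, 2.65], [-0.97, 1.79], [-1.3, 1.35], [-1.93, 2.1], [-1.47, 1.37], [-3.14, 3.14]. Speed limits (rad/s): [2.57, 2.57, 3.14, 3.14, 3.14, 3.14].

INTERFACE

Orientations are given as a unit quaternion [w, x, y, z].
In Python, from station import monitor, cams, ticket, manip gives the robot as it stands. The module is installed in compiled form; this text tells all that it offers.
- The arm moves only by the tool apply_moves, never from a script. Its argument "rows" is a list of rows, each a list of 7 numbers: the turn, a rotation vector about the tool's x, y, z in degrees, then the shift along the tool's x, y, z in mm, then the opening in per cent of the stroke, from 0 (shut) to 100 (fully open). A call has 1 to 10 rows; each row shifts and turns the commanded pose from where the row before left it, along the tool's axes as they then stand; what a row does not reach is not made up. A row lasts 1/8 s, in which the tool goes at most 62.5 mm and 10.7 degrees, less where a joint would pass 70% of its speed; a pose out of reach is approached as far as the arm can. A call with a gripper value outside its range is refused whole. The fingers move at their own pace and stop on an object; "newtons" is the grip in N (left out, the last holds). Time passes only in rows, so rows that do not move let the fingers close. It gives the time, the measured TCP pose, the force, the opening and the grip force at its end, in the units of the state.
- monitor.read_state(): the state, without advancing time (a new reading comes with each control period).
- cams.grab_frame(name): name is "scene" or "top"; returns (picture, depth): 400x640x3 uint8, red, green, blue; 400x640 float32, m along the optical axis (not along the pixel's ray), 0 where there is no reading.
- cams.camera_info(name): a dict with "fovy" (degrees; the focal length in pixels is half the picture's height over the tangent of half this angle, whatever the lens; pixels are square), "cx", "cy" (the principal point, pixels), "T" (4x4, takes a point from camera to world coordinates). Camera axes: x right, y down, z forward; pixel columns grow to the right and rows downward; lengths in m; the calibration is good to about 2 mm. A picture is of the moment at which its call begins. camera_info takes no time and is no camera call.
- ticket.finish_job(): hands the job in; it is judged then, once.
The state is a dict: "time_s": time; "q": joint angles; "qd": joint speeds; "tau": joint torques, N m; "tcp_pos": TCP position; "orientation": TCP orientation; "ft_force": force on the tool from outside, world axes, zero at the start; "torque": the same for the moment, N m; "gripper_width": finger opening in m; "grasp_force": force on a finger pad.
Only numpy, scipy, OpenCV 4.12 (cv2) and the standard library are available. Lean on these libraries where they do the work, as an engineer would, in place of code of your own. Each camera call takes 0.05 s, during which the arm holds its last target. There are 200 camera calls.

## Working session

There is one attempt and no reset: what is moved stays moved. The work goes in short steps, Python scripts to look and compute and a tool call to move; the robot and the scene stay as the last step left them, time stands still between calls to the robot, and variables do not carry over. Pictures are saved under pics/ and viewed, at most 10 in all, crops included, and the job is handed in when it is done.

Besides the shell and the picture viewer there is one more tool, called after "Call:" as name(argument=value, ...) on one line, values as JSON. apply_moves: Moves the arm, as the interface text tells. Its arguments: {"type":"object","properties":{"rows":{"type":"array","items":{"type":"array","items":{"type":"number"}}},"newtons":{"type":"number"}},"required":["rows"]}

```bash
mkdir -p pics; cat > h.py <<'E'
import numpy as np,cv2
from station import monitor,cams,ticket,manip
def grab(n):
    im,d=cams.grab_frame(n); np.savez('%s.npz'%n,im=im,d=d); return im,d
def world(n,u,v,d):
    c=cams.camera_info(n); f=200/np.tan(np.radians(c['fovy'])/2)
    z=d[int(v),int(u)]; return (c['T']@[(u-c['cx'])/f*z,(v-c['cy'])/f*z,z,1])[:3]
E
python3 - <<'E'
from h import *
for n in('scene','top'):
    im,d=grab(n); cv2.imwrite('pics/%s0.png'%n,im[:,:,::-1]); print(np.round(cams.camera_info(n)['T'],2).tolist(),cams.camera_info(n)['fovy'])
s=monitor.read_state();print(s, manip.tip_extent)
E
```

```text
[[-0.87, -0.35, 0.35, 0.08], [-0.49, 0.64, -0.59, 0.78], [-0.02, -0.68, -0.73, 1.04], [0.0, 0.0, 0.0, 1.0]] 43.00395231605543
[[0.01, -0.98, 0.2, 0.33], [-1.0, -0.01, 0.01, 0.01], [-0.0, -0.2, -0.98, 1.17], [0.0, 0.0, 0.0, 1.0]] 54.32805628355783
{'time_s': 0.1, 'q': array([-1.35321732e+00,  3.26864336e-01, -1.93502498e-01,  1.05201128e+00,
        3.09627639e-05,  1.43659363e+00]), 'qd': array([-0.00042708, -0.00080067,  0.00289689, -0.00231283, -0.00047858,
       -0.0003125 ]), 'tau': array([ 8.41804958e-04, -4.44239545e+01,  2.63038301e+01,  7.88488949e-03,
       -2.02984552e-04, -2.57124839e-06]), 'tcp_pos': array([ 0.18942121, -0.51581146,  0.24757602]), 'orientation': array([-7.90853736e-04,  9.84570738e-01,  1.74985247e-01, -1.74935065e-05]), 'ft_force': array([-0.5009659,  0.5697757,  0.373955 ]), 'torque': array([-0.00186041,  0.03605913, -0.02725991]), 'grasp_force': 0.0, 'gripper_width': 0.08552453820945803} 0.017
```

View pics/scene0.png

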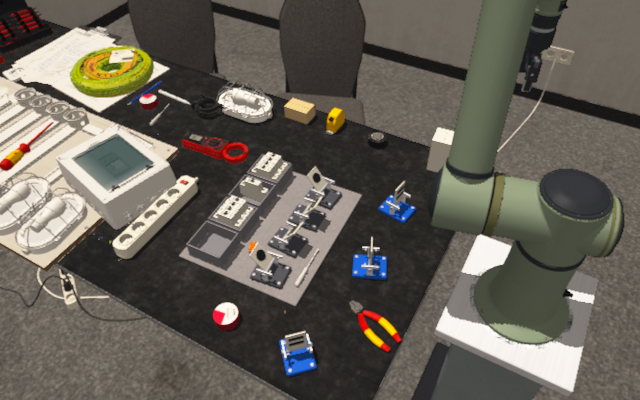

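View pics/top0.png

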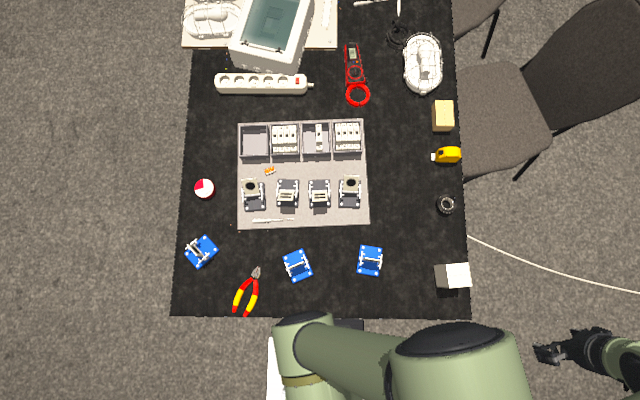

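```bash
python3 - <<'E'
from h import *
a=np.load('top.npz');b=np.load('scene.npz')
A=cv2.resize(a['im'][110:235,230:380],None,fx=5,fy=4.7,interpolation=2)
cv2.imwrite('pics/c1.png',A[:,:,::-1]); B=cv2.resize(b['im'][140:305,180:370],None,fx=4,fy=3.6,interpolation=2);cv2.imwrite('pics/c2.png',B[:,:,::-1])
E
```

```text
(no output)
```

View pics/c1.png

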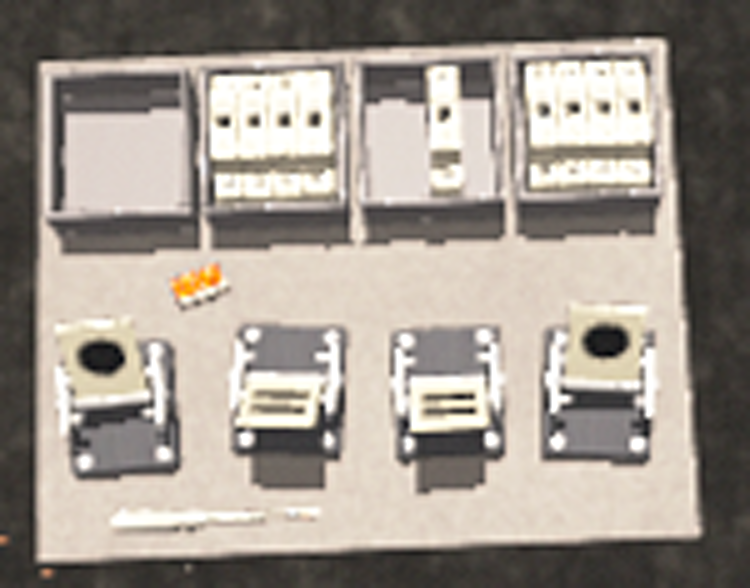

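View pics/c2.png

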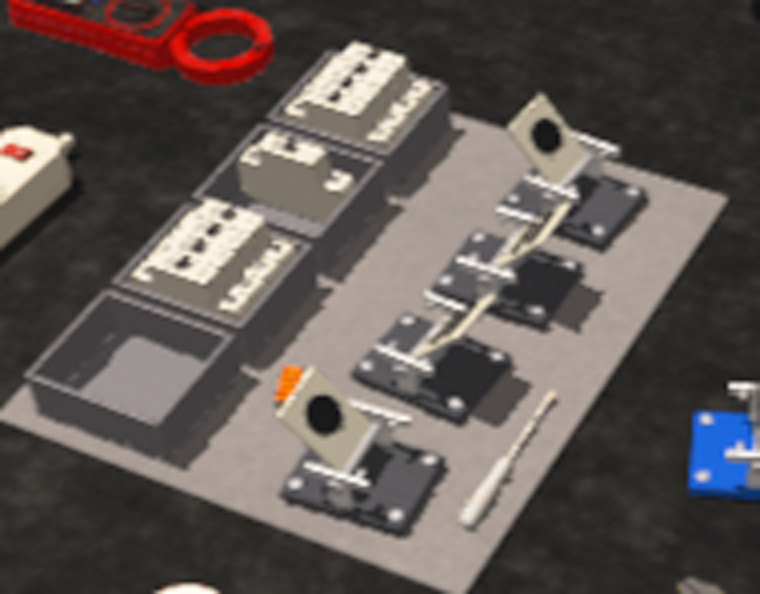

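The crop c1 shows, left to right, bins that are empty, full, single and full. The tags before them are disc (100,355), bars (280,402), bars (447,403) and disc (605,340). So the two left tags must be flipped: the first towards the robot, the second towards its bin. The blue stands at (200,250), (297,265) and (370,260) in the top view are decoys.

```bash
python3 - <<'E'
from h import *
d=np.load('top.npz')['d']
P=dict(t1c=(100,372),t1l=(80,345),t1r=(122,345),t1tipL=(62,328),t1tipR=(126,325),t2c=(280,402),t2tipL=(246,424),t2tipR=(312,424),t3c=(447,405),t4c=(605,350),s1a=(157,350),s1b=(85,462),s1c=(163,453),s2a=(252,335),s2b=(333,335),s2c=(246,440),s2d=(330,440),post1L=(64,395),post1R=(158,390),post2L=(236,380),post2R=(336,375),tester=(180,520),testL=(112,520),conn=(200,283),board=(360,470),bin=(203,210))
for k,(x,y) in P.items(): print(k,np.round(world('top',230+x/5,110+y/4.7,d)*1000))
E
```

```text
t1c [567. 221.  59.]
t1l [580. 229.  80.]
t1r [581. 206.  76.]
t1tipL [588. 238.  91.]
t1tipR [590. 201.  90.]
t2c [547. 113.  74.]
t2tipL [543. 139.  17.]
t2tipR [544.  99.  15.]
t3c [545.  17.  77.]
t4c [582. -74.  72.]
s1a [590. 194.  24.]
s1b [517. 235.  19.]
s1c [524. 188.  17.]
s2a [602. 137.  17.]
s2b [602.  88.  19.]
s2c [533. 138.  18.]
s2d [533.  88.  17.]
post1L [554. 242.  53.]
post1R [557. 187.  55.]
post2L [565. 142.  53.]
post2R [570.  84.  44.]
tester [481. 177.  13.]
testL [481. 217.  14.]
conn [637. 170.  17.]
board [516.  70.   8.]
bin [676. 166.  49.]
```

Call:
apply_moves(rows=[[0, 0, 10, 0, 0, 0, 0], [0, 0, 10, 0, 0, 0, 0], [0, 0, 0, 27, -54, 0, 0], [0, 0, 0, 27, -54, 0, 0], [0, 0, 0, 27, -54, 0, 0], [0, 0, 0, 27, -54, 0, 0], [0, 0, 0, 27, -54, 0, 0], [0, 0, 0, 27, -54, 0, 0], [0, 0, 0, 27, -54, 0, 0], [0, 0, 0, 27, -54, 0, 0]])

```text
time_s: 1.35
tcp_pos: [0.4048, -0.0819, 0.2483]
orientation: [0.0, 1.0, 0.001, 0.0]
ft_force: [1.7, -0.2, 0.8]
gripper_width: -0.0005
grasp_force: 0.0
```

```bash
python3 -c "
from h import *
s=monitor.read_state();print(s['tcp_pos'],s['orientation'],s['gripper_width'])"
```

```text
[ 0.40483148 -0.08188044  0.248299  ] [1.10342391e-04 9.99999210e-01 1.23918499e-03 1.79513093e-04] -0.0005009860876349425
```

Call:
apply_moves(rows=[[0, 0, 0, 23, -49, 0, 0], [0, 0, 0, 23, -49, 0, 0], [0, 0, 0, 22, -49, 0, 0], [0, 0, 0, 22, -48, 0, 0], [0, 0, 0, 0, 0, 45, 0], [0, 0, 0, 0, 0, 45, 0], [0, 0, 0, 0, 0, 40, 0], [0, 0, 0, 0, 0, 28, 0], [0, 0, 0, 0, 0, 0, 0]])

```text
time_s: 2.48
tcp_pos: [0.492, 0.0935, 0.0882]
orientation: [-0.008, 1.0, 0.015, -0.003]
ft_force: [-0.3, 0.6, 0.1]
gripper_width: -0.0
grasp_force: 0.0
```

```bash
python3 - <<'E'
from h import *
im,d=grab('scene')
s=monitor.read_state();print(s['tcp_pos'],s['orientation'],s['q'],s['qd'],s['ft_force'])
cv2.imwrite('pics/c3.png',cv2.resize(im[100:310,180:420],None,fx=3,fy=2.8)[:,:,::-1])
E
```

```text
[0.49340695 0.09353284 0.08973383] [-0.00808399  0.99984615  0.01549413 -0.00150056] [ 0.03089608  0.411064   -0.52662285  0.63586152  0.01621244  3.14147587] [ 0.00012963 -0.03149641  0.03210689  0.00880911 -0.00036295 -0.0022952 ] [-0.78268318 -0.20997037  0.36768104]
```

View pics/c3.png

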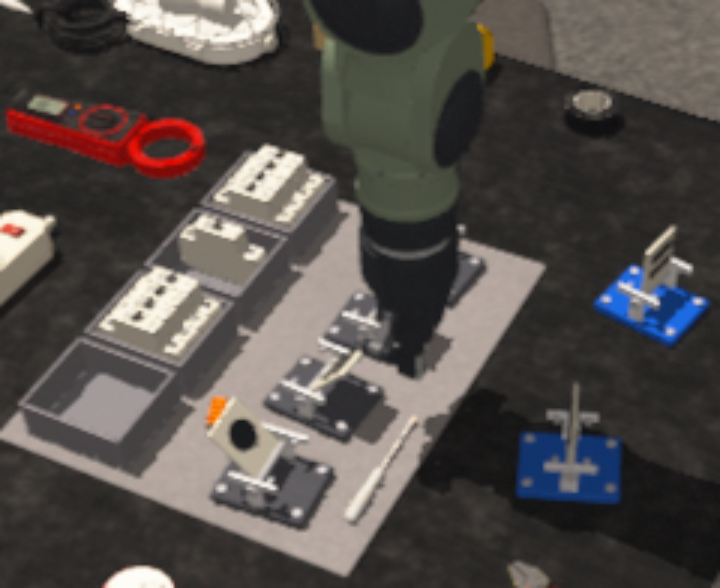

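q6 has reached its 3.14 limit, and the finger stands before tag 2 at crop (410,365), touching nothing. I'll turn the tool back by 90° so the finger meets the tags flat.

Call:
apply_moves(rows=[[0, 0, -10, 0, 0, 0, 0], [0, 0, -10, 0, 0, 0, 0], [0, 0, -10, 0, 0, 0, 0], [0, 0, -10, 0, 0, 0, 0], [0, 0, -10, 0, 0, 0, 0], [0, 0, -10, 0, 0, 0, 0], [0, 0, -10, 0, 0, 0, 0], [0, 0, -10, 0, 0, 0, 0], [0, 0, -10, 0, 0, 0, 0], [0, 0, 0, 0, 0, 0, 0]])

```text
time_s: 3.78
tcp_pos: [0.4954, 0.0936, 0.0919]
orientation: [-0.005, 0.697, 0.717, 0.007]
ft_force: [-0.0, -0.9, 0.2]
gripper_width: -0.0001
grasp_force: 0.0
```

Call:
apply_moves(rows=[[0, 0, 0, 20, 0, 0, 0], [0, 0, 0, 0, 10, 0, 0], [0, 0, 0, 0, 10, 0, 0], [0, 0, 0, 0, 10, 0, 0], [0, 0, 0, 0, 10, 0, 0], [0, 0, 0, 0, 10, 0, 0], [0, 0, 0, 0, 8, 0, 0], [0, 0, 0, 0, 8, 0, 0], [0, 0, 0, 0, 6, 0, 0], [0, 0, 0, 0, 0, 0, 0]])

```text
time_s: 5.03
tcp_pos: [0.5661, 0.1158, 0.0906]
orientation: [-0.006, 0.696, 0.718, 0.006]
ft_force: [-0.1, 1.0, 0.0]
gripper_width: 0.0002
grasp_force: 0.0
```

```bash
python3 - <<'E'
from h import *
im,d=grab('scene')
cv2.imwrite('pics/c4.png',cv2.resize(im[100:310,180:420],None,fx=3,fy=2.8)[:,:,::-1])
E
```

```text
(no output)
```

View pics/c4.png

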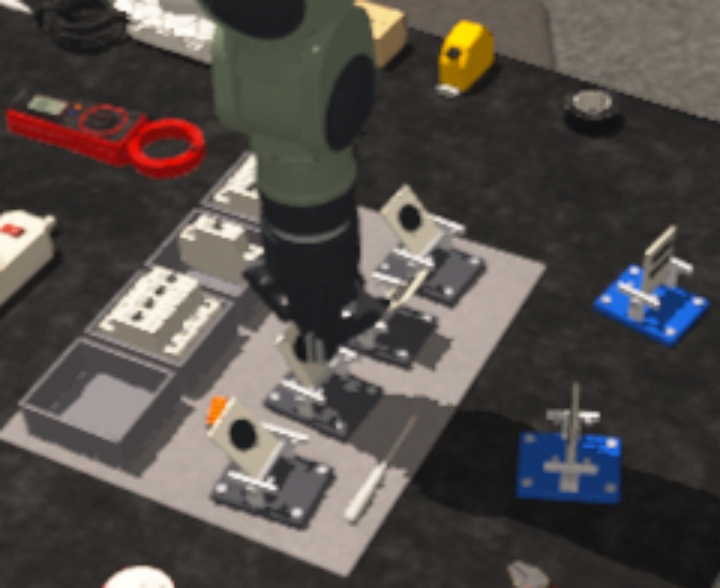

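Tag 2 now leans back with its disc up, crop (300,350). Next I'll lift clear and go behind tag 1.

Call:
apply_moves(rows=[[0, 0, 0, 0, -20, 0, 0], [0, 0, 0, 0, 0, 50, 0], [0, 0, 0, 0, 0, 0, 0]])

```text
time_s: 5.45
tcp_pos: [0.5419, 0.1158, 0.038]
orientation: [-0.008, 0.696, 0.718, 0.003]
ft_force: [0.7, 0.0, -0.0]
gripper_width: -0.0001
grasp_force: 0.0
```

I got the sign wrong there: +z points down, so the tool went down 50 mm. The force reads about zero, so nothing is pressed. I'll go straight up.

Call:
apply_moves(rows=[[0, 0, 0, 0, 0, -50, 0], [0, 0, 0, 0, 0, -50, 0], [0, 0, 0, 0, 0, -50, 0], [0, 0, -8, 0, 0, 0, 0], [0, 0, 0, 0, 0, 0, 0]])

```text
time_s: 6.08
tcp_pos: [0.5462, 0.1136, 0.1928]
orientation: [-0.005, 0.645, 0.764, 0.007]
ft_force: [-0.7, -0.5, -0.6]
gripper_width: 0.0001
grasp_force: 0.0
```

```bash
python3 - <<'E'
from h import *
im,d=grab('scene')
cv2.imwrite('pics/c5.png',cv2.resize(im[100:310,180:420],None,fx=3,fy=2.8)[:,:,::-1])
s=monitor.read_state(); from scipy.spatial.transform import Rotation as R
q=s['orientation'];M=R.from_quat([*q[1:],q[0]]).as_matrix()
print(s['tcp_pos'],M.T@(np.array([.622,.224,.19])-s['tcp_pos'])*1000,M[:,1])
E
```

```text
[0.5456676  0.11355173 0.19176156] [96.05068376 93.75560166  3.56545833] [0.98585591 0.16757067 0.00286166]
```

View pics/c5.png

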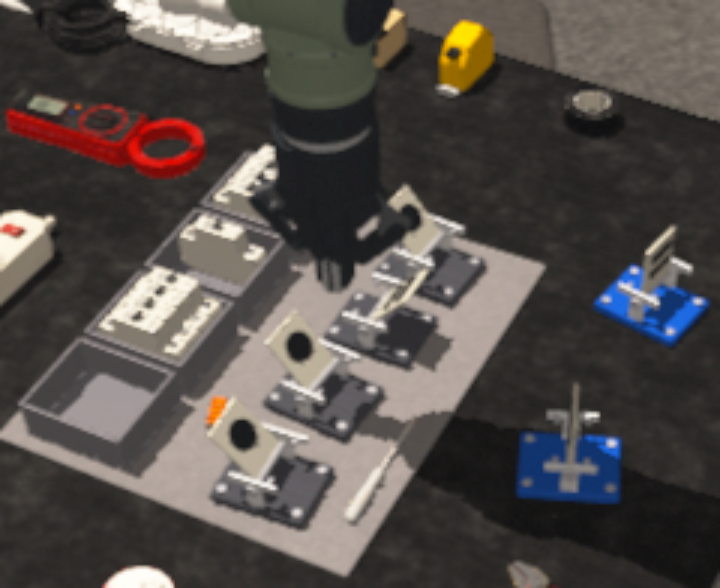

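Stand 2 hasn't moved and its disc is up at crop (298,345). Now to the bin side of tag 1.

Call:
apply_moves(rows=[[0, 0, 0, 32, 31, 0, 0], [0, 0, 0, 32, 31, 0, 0], [0, 0, 0, 32, 32, 0, 0], [0, 0, 0, 0, 0, 0, 0], [0, 0, 0, 0, 0, 40, 0], [0, 0, 0, 0, 0, 40, 0], [0, 0, 0, 0, 0, 22, 0], [0, 0, 0, 0, 0, 0, 0]])

```text
time_s: 7.12
tcp_pos: [0.6193, 0.2244, 0.0879]
orientation: [-0.007, 0.645, 0.764, 0.003]
ft_force: [0.3, 0.2, 0.3]
gripper_width: -0.0003
grasp_force: 0.0
```

Call:
apply_moves(rows=[[0, 0, 0, 0, -10, 0, 0], [0, 0, 0, 0, -10, 0, 0], [0, 0, 0, 0, -10, 0, 0], [0, 0, 0, 0, -10, 0, 0], [0, 0, 0, 0, -10, 0, 0], [0, 0, 0, 0, -8, 0, 0], [0, 0, 0, 0, -6, 0, 0], [0, 0, 0, 0, -4, 0, 0], [0, 0, 0, 0, 0, 0, 0]])

```text
time_s: 8.25
tcp_pos: [0.5548, 0.2142, 0.0902]
orientation: [-0.006, 0.644, 0.765, 0.006]
ft_force: [-0.0, -0.5, 0.1]
gripper_width: 0.0
grasp_force: 0.0
```

Call:
apply_moves(rows=[[0, 0, 0, 0, 15, 0, 0], [0, 0, 0, 0, 0, -40, 0], [0, 0, 0, 0, 0, -50, 0], [0, 0, 0, 0, 0, -50, 0], [0, 0, 0, -50, 0, 0, 0], [0, 0, 0, -50, 0, 0, 0], [0, 0, 0, -50, 0, 0, 0], [0, 0, 0, -50, 0, 0, 0], [0, 0, 0, -50, 0, 0, 0], [0, 0, 0, 0, 0, 0, 0]])

```text
time_s: 9.5
tcp_pos: [0.6131, -0.0355, 0.2259]
orientation: [-0.005, 0.646, 0.763, 0.006]
ft_force: [0.5, -0.2, -0.0]
gripper_width: 0.0004
grasp_force: 0.0
```

```bash
python3 - <<'E'
from h import *
im,d=grab('scene'); t,_=grab('top')
cv2.imwrite('pics/c6.png',np.hstack([cv2.resize(im[130:310,180:370],(400,400)),cv2.resize(t[110:235,230:380],(400,400))])[:,:,::-1])
E
```

```text
(no output)
```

View pics/c6.png

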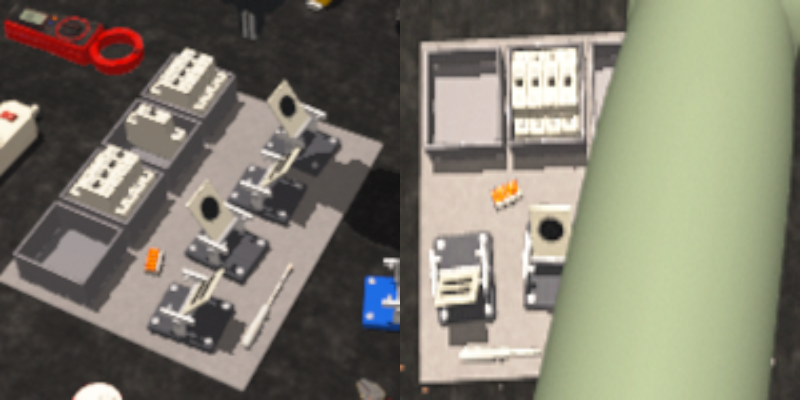

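The picture shows tag 1 with bars up (458,285), tag 2 with disc up (550,230), tag 3 still on bars and tag 4 still on disc. The arm is clear of everything and the things lying around are where they were.

```bash
python3 -c "
from h import *
print(ticket.finish_job())"
```

```text
the job is handed in; nothing more can be done
None
```

I handed the job in: the last pictures show the tags before the two full bins with the disc up and those before the empty and single-breaker bins with the bars up, and nothing else visibly moved. By mistake I once lowered the finger 50 mm beside stand 2, but the force read about zero and the stand did not visibly move.

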